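# Fit the middle load module and set the coarse load dial

## Robot

A 6-joint arm with a two-finger parallel gripper is mounted at the origin on a cart in front of the work surface, level with it; the furniture and walls round the work are solid. World frame = base frame: x ahead of the robot, y to its left, z up, the work surface at z = 0. Lengths are in m, angles in rad, forces in N, time in s.
With the tool pointing down it reaches from about 0.325 to 0.775 m from the base axis. Payload 5.5 kg.
Tool frame: the origin (TCP) lies midway between the tips of the shut fingers; the grasp point (between the pads) lies ctrl.pinch_z behind it (ctrl.pinch_z is the distance from the TCP to the grasp point, in m); z points along the fingers, y is the line along which they close (so a half turn about z gives the same grasp; the last joint's range is limited). The gripper opens to 88 mm and grips with 3 to 60 N. Pads are 20 mm wide; open, the fingers measure 115 mm over their backs; the gripper's body (75 mm by 178 mm) begins 61 mm behind the grasp point.
Start: joints at [1.107, 0.091, 1.231, -0, 1.82, -0.057], TCP at [0.237, 0.551, 0.223] pointing down, gripper open.
Joint ranges: [-2.87, 2.87], [-0.86, 2.18], [0.17, 2.46], [-1.51, 4.65], [0.06, 2.69], [-2.65, 2.65]. Speed limits (rad/s): [2.57, 2.57, 3.01, 3.14, 3.14, 3.14].

## Interface

Orientations are given as [roll, pitch, yaw] about the fixed x, y, z axes, in that order (R = Rz(yaw) Ry(pitch) Rx(roll)).
In Python, from cell import ctrl gives the robot as it stands.
- The arm moves only by the shell command python3 -m handwheel 'ROWS' [OPENING] [FORCE]. ROWS is JSON, a list of rows, each an object with "translation": the shift along the tool's x, y, z in mm, a list of three; "turn": the turn about the tool's z in rad. In form: [{"translation": [x, y, z], "turn": turn}, ...]. A call has 1 to 12 rows; each row shifts and turns the commanded pose from where the row before left it, along the tool's axes as they then stand; what a row does not reach is not made up. A row lasts 1/8 s, in which the tool goes at most 62.5 mm and 10.7 degrees, less where a joint would pass 70% of its speed; a pose out of reach is approached as far as the arm can. A call is refused whole if a number of a shift passes 62.5 or a number of a turn 0.188, either way. A call with a gripper value outside its range is refused whole. OPENING is the closure in counts, from 0 (fully open) to 255 (shut), set as the call begins (- or left out, the last holds). The fingers move at their own pace and stop on an object; FORCE is the grip in N (left out, the last holds). Time passes only in rows, so rows that do not move let the fingers close. It gives the time, the measured TCP pose, the force, the opening and the grip force at its end, in the units of the state.
- ctrl.get_obs(): the state, without advancing time (a new reading comes with each control period).
- ctrl.get_image(name): name is "side" or "top"; returns the picture (420x560x3 uint8, red, green, blue); there is no depth.
- ctrl.camera_model(name): a dict with "K" (3x3 intrinsics, pixels), "position" and "rotation" of the camera in the world. Camera axes: x right, y down, z forward; pixel columns grow to the right and rows downward; lengths in m; the calibration is good to about 2 mm. A picture is of the moment at which its call begins. camera_model takes no time and is no camera call.
- ctrl.job_done(): hands the job in; it is judged then, once.
Trained networks look in the newest picture that a camera, given by its name, has taken for a name from the list of things; names that differ only in an ending like _2 or _b are one class to them, and where a whole thing is asked for, a point or a joint stands for the part that bears it (a point fixed in the world has none). Each returns a list of dicts, best first, with "conf" (0 to 1); they miss things now and then, are a little off and sometimes report something else, mostly with a low value. They report only what shows in the picture. A call takes as long as a camera call. They do not tell look-alikes from the thing itself.
- ctrl.boxes_of(camera, label): "position" ([x, y, z] in m, in world coordinates, good to about 4 mm: the middle of the surface that is visible of it).
- ctrl.tip_of(camera, label): "position" ([x, y, z] in m, in world coordinates, good to about 4 mm: a listed point, or the origin of a listed thing).
The state is a dict: "time_s": time; "qpos": joint angles; "dq": joint speeds; "joint_torque": joint torques, N m; "tool_pos": TCP position; "orientation": TCP orientation; "wrist_force": force on the tool from outside, world axes, zero at the start; "moment": the same for the moment, N m; "opening": opening from 0.0 (shut) to 1.0 (fully open); "gripper_force": force on a finger pad.
Only numpy, scipy, OpenCV 4.12 (cv2) and the standard library are available. Lean on these libraries where they do the work, as an engineer would, in place of code of your own. Each camera call takes 0.05 s, during which the arm holds its last target. There are 200 camera calls.

## Task

Get the load bank ready for the next sounder test. First put the middle-sized load module (the one with two bars) from the bench into its own bay in the load bank, pushed fully home; only then turn the outer, coarse dial clockwise up to the two-bar mark. The small inner fine knob has been calibrated and must stay where it is, and leave everything else where it stands.

Things in the scene. Friction and masses are not known exactly. Their poses are not given: they have to be found in the camera images.
- load_bank: Load bank: grey case 172 (x) by 322 (y) mm, flat top 70 mm above the bench, fixed. Origin on the bench under its centre; x to its back, y to its left, z up. Right half: three open wells (bays), centres at x = 0, y = -15 (one bar), -73 (two bars), -131 mm (three bars), white bars in front of each. Left half: the concentric dials, axis at x = 0, y = +88 mm, on an aluminium panel.
- bay_mid (a point): Centre of the floor of the middle (two-bar) bay, 48 mm above the bench; axes as the load bank's. The well is 84 mm long (x), 46 mm wide (y), 22 mm deep: 3 mm play all round the middle module. The one-bar bay is 66 mm long, the three-bar bay 102 mm. A module fully home has its origin here and its long side along x, either way round.
- module_mid: Middle-sized load module, to be fitted: finned aluminium body 78 (its x) by 40 (y) by 40 mm high; black pull rib across the middle of its top, 12 mm thick along x, 36 mm long along y, 40 to 70 mm above its underside; two black bars on top. About 0.25 kg. Origin at the centre of its underside, z up. Stands on the bench to the right of the load bank.
- module_short: The short load module, a bystander: same shape, body 60 mm long, one black bar. Stands on the bench near the middle one (the two swap places from start to start). Leave it.
- module_long: The long load module, a bystander: same shape, body 96 mm long, three bars. Already home in the three-bar bay. Leave it.
- dial_axis (a point): On the common vertical axis of the two dials, 13 mm above the panel, 83 mm above the bench; axes as the load bank's. Outer coarse dial: skirt 72 mm across up to 4 mm above the panel, then a fluted black grip barrel 56 mm across, 4 to 22 mm above the panel. Inner fine knob: aluminium, 28 mm across, 23 to 39 mm above the panel, turns very easily.
- two_bar_mark (a point): The two-bar mark of the coarse scale, printed on the panel 60 mm behind the dial axis (towards the load bank's +x). The one-bar mark is at the dial's left, the three-bar mark at its right.
- coarse (a joint): Angle of the outer coarse dial, rad, 0 to 5.2, growing clockwise seen from above. Its white pointer line is at the one-bar mark at 1.3, at the two-bar mark at 2.6 (pointing to the load bank's +x), at the three-bar mark at 3.9. Slight friction (0.05 N m), no notches, stays where it is left. Starts at 0.8 to 1.8.
- fine (a joint): Angle of the inner fine knob in rad, growing clockwise. Must keep its starting value.
- fine_pointer (a point): Rim end of the black line on top of the inner fine knob, 14 mm from the axis, 109 mm above the bench.
- spool: Solder spool, 54 mm across, 32 mm high, loose bystander. Origin under its centre.
- cross_screwdriver: Screwdriver, 169 mm long, 24 mm thick, lying loose behind the load bank, bystander.
- flat_board_b: Circuit board 90 x 103 mm lying flat at the right front of the bench, loose bystander.
There are look-alikes about, which are no part of the job. Leave any orange or turquoise look-alike of the module_mid alone.

How it is judged:
By the outcome, as a careful person would: the job done as asked, in the order asked, and still so for the second after the job is handed in, with the robot touching nothing.
It also fails if it takes over 61 s, if anything falls off the work surface, if the arm or the gripper's body presses on something with over 40 N, if the wrist force passes 120 N, or if a joint passes its speed limit or range.

## Working session

There is one attempt and no reset: what is moved stays moved. The work goes in short steps, Python scripts to look and compute and a shell command to move; the robot and the scene stay as the last step left them, time stands still between calls to the robot, and variables do not carry over. Pictures are saved under pics/ and viewed, at most 10 in all, crops included, and the job is handed in when it is done.

```bash
mkdir -p pics
cat > h.py <<'E'
import numpy as np, cv2
from cell import ctrl
def save(cam,fn,crop=None,s=1):
    im=ctrl.get_image(cam)[:,:,::-1].copy()
    if crop: x0,y0,x1,y1=crop; im=im[y0:y1,x0:x1]
    if s!=1: im=cv2.resize(im,None,fx=s,fy=s,interpolation=cv2.INTER_CUBIC)
    cv2.imwrite(fn,im)
def proj(cam,p):
    m=ctrl.camera_model(cam);R=np.array(m['rotation']);c=np.array(m['K'])@(R.T@(np.array(p)-m['position']));return c[:2]/c[2]
def unproj(cam,uv,z):
    m=ctrl.camera_model(cam);R=np.array(m['rotation']);d=R@np.linalg.solve(np.array(m['K']),[uv[0],uv[1],1]);o=np.array(m['position']);return o+d*(z-o[2])/d[2]
E
python3 - <<'E'
from h import *
save('top','pics/top0.png');save('side','pics/side0.png')
for cam in('top','side'):
    m=ctrl.camera_model(cam);print(cam,np.round(m['position'],3),np.round(m['rotation'],3).tolist(),np.round(m['K'],0).tolist())
    for l in ['load_bank','bay_mid','module_mid','module_short','module_long','dial_axis','two_bar_mark','fine_pointer','spool']:
        for d in ctrl.tip_of(cam,l)[:4]: print(l,round(d['conf'],2),np.round(d['position'],3),np.round(proj(cam,d['position'])))
o=ctrl.get_obs();print(o['time_s'],o['orientation'],o['tool_pos'],o['opening'],ctrl.pinch_z)
E
```

```text
top [ 0.341 -0.279  1.427] [-2.96, 0.005, -1.593] [[453.0, 0.0, 271.0], [0.0, 453.0, 202.0], [0.0, 0.0, 1.0]]Traceback (most recent call last):
  File "<stdin>", line 6, in <module>
  File "h.py", line 9, in proj
    m=ctrl.camera_model(cam);R=np.array(m['rotation']);c=np.array(m['K'])@(R.T@(np.array(p)-m['position']));return c[:2]/c[2]
                                                         ~~~~~~~~~~~~~~~~^^~~~~~~~~~~~~~~~~~~~~~~~~~~~~~~~~
ValueError: matmul: Input operand 1 does not have enough dimensions (has 0, gufunc core with signature (n?,k),(k,m?)->(n?,m?) requires 1)
```

View pics/top0.png

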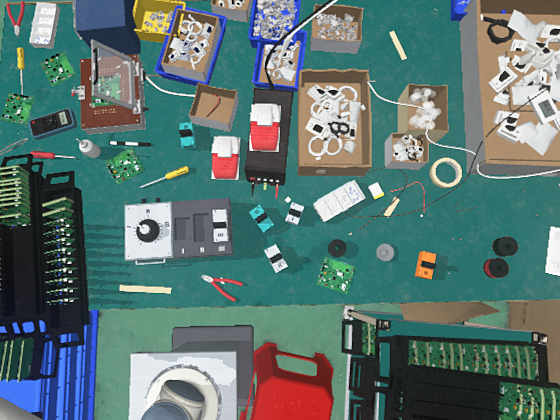

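View pics/side0.png

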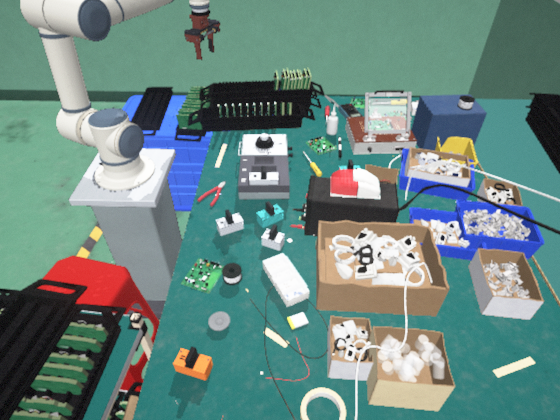

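The top view shows the bank around (178,230) with the dial at (147,230). Candidates for the module: silver at (276,258), silver at (296,212), turquoise at (262,217), orange at (427,264), turquoise at (186,132). The two silver ones must be told apart by length and bars.

```bash
sed -i "s/np.array(m\['rotation'\])/Rotation.from_euler('xyz',m['rotation']).as_matrix()/; 1a from scipy.spatial.transform import Rotation" h.py
python3 - <<'E'
from h import *
for cam in('top','side'):
    m=ctrl.camera_model(cam);print(cam,np.round(m['position'],3),np.round(m['rotation'],3).tolist())
    if cam=='side': print(ctrl.get_image('side').shape)
    for l in ['load_bank','bay_mid','module_mid','module_short','module_long','dial_axis','two_bar_mark','fine_pointer','spool']:
        if cam=='top' and l=='load_bank':
            im=ctrl.get_image('top')[:,:,::-1]
            a=cv2.resize(im[190:280,235:315],None,fx=5,fy=5,interpolation=cv2.INTER_CUBIC)[:450]
            b=cv2.resize(im[190:270,115:240],None,fx=5,fy=5,interpolation=cv2.INTER_CUBIC)
            cv2.imwrite('pics/a.png',a);cv2.imwrite('pics/b.png',b)
        for d in ctrl.tip_of(cam,l)[:4]: print(l,round(d['conf'],2),np.round(d['position'],3),np.round(proj(cam,d['position']),1))
o=ctrl.get_obs();print(o['time_s'],o['orientation'],o['tool_pos'],o['opening'],ctrl.pinch_z)
E
```

```text
top [ 0.341 -0.279  1.427] [-2.96, 0.005, -1.593]
load_bank 0.65 [0.521 0.007 0.001] [181.8 230. ]
load_bank 0.58 [ 0.522 -0.118  0.049] [219.5 226.7]
bay_mid 0.68 [ 0.418 -0.287 -0.004] [275.3 260.5]
bay_mid 0.56 [ 0.519 -0.062  0.052] [201. 228.]
module_mid 0.95 [ 0.824 -0.008 -0.003] [187.9 138.7]
module_mid 0.69 [ 0.421 -0.286 -0.001] [275.2 259.5]
module_mid 0.57 [ 0.391 -0.746  0.003] [423.3 265.9]
module_mid 0.16 [ 0.452 -0.478 -0.001] [335.8 248.4]
module_short 0.48 [ 0.561 -0.347 -0.002] [293.2 214.8]
module_long 0.56 [ 0.523 -0.119  0.05 ] [219.7 226.5]
module_long 0.4 [0.512 0.094 0.081] [147.3 230.3]
dial_axis 0.86 [0.512 0.096 0.079] [146.8 230.3]
two_bar_mark 0.97 [0.576 0.101 0.07 ] [146.6 209.8]
fine_pointer 0.52 [0.529 0.105 0.11 ] [141.1 223.4]
spool 0.49 [ 0.453 -0.477  0.002] [335.7 247.8]
spool 0.17 [ 0.368 -0.469 -0.   ] [334.3 275.3]
side [ 0.598 -1.174  0.897] [-2.318, -0.003, 0.026]
(420, 560, 3)
load_bank 0.57 [0.516 0.009 0.004] [264.4 171.5]
bay_mid 0.62 [ 0.526 -0.063  0.047] [266.  174.2]
bay_mid 0.57 [ 0.447 -0.476 -0.002] [230.9 276.8]
module_mid 0.86 [ 0.426 -0.287 -0.005] [231.3 229.7]
module_mid 0.74 [ 0.548 -0.243  0.001] [270.2 219.5]
module_mid 0.69 [ 0.394 -0.743  0.003] [195.1 366.5]
module_mid 0.65 [ 0.83  -0.01   0.003] [350.  176.6]
module_short 0.84 [ 0.563 -0.346  0.001] [273.7 243. ]
module_long 0.65 [ 0.521 -0.123  0.046] [263.7 185.2]
dial_axis 0.57 [0.513 0.096 0.077] [264.6 141.9]
two_bar_mark 0.71 [0.574 0.098 0.073] [280.7 142.9]
two_bar_mark 0.6 [0.512 0.097 0.077] [264.3 141.6]
fine_pointer 0.48 [0.526 0.109 0.11 ] [267.9 132.4]
spool 0.59 [ 0.452 -0.477 -0.002] [232.6 277.1]
spool 0.42 [ 0.562 -0.345  0.001] [273.5 242.6]
spool 0.41 [0.513 0.096 0.078] [264.4 141.6]
1.15 [-3.14152534e+00 -1.25969046e-05  2.73482437e+00] [0.23738734 0.55105211 0.22259154] 1.004772017000905 0.0187
```

View pics/a.png

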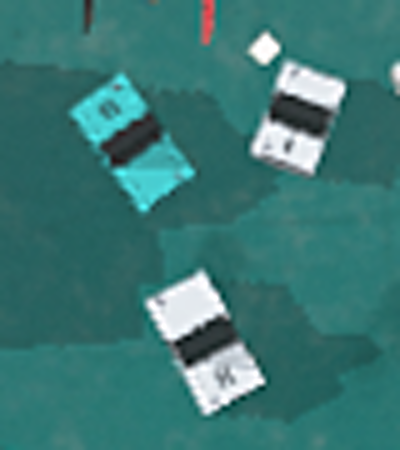

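View pics/b.png

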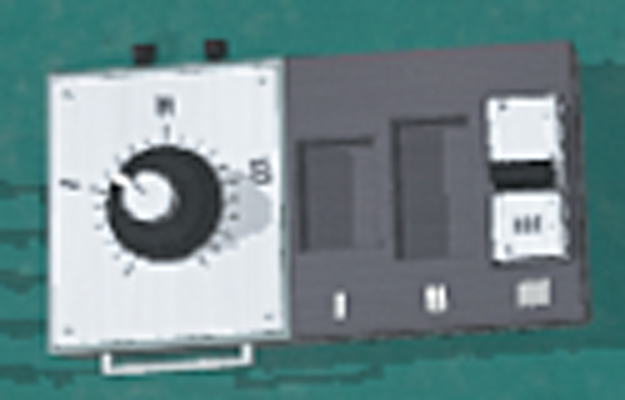

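The chosen module is the silver two-bar one at top pixel (276,258), at crop a (205,340). The silver one at (296,212) is shorter and has one bar. The coarse pointer sits a little clockwise of the one-bar mark, at crop b (122,185). Next I'll refine the poses.

```bash
cat >> h.py <<'E'
from scipy.optimize import least_squares
BL={'load_bank':(0,0,0),'bay_mid':(0,-.073,.048),'module_long':(0,-.131,.048),'dial_axis':(0,.088,.083),'two_bar_mark':(.06,.088,.07)}
E
python3 - <<'E'
from h import *
obs=[]
for k in range(3):
  for cam in('top','side'):
    ctrl.get_image(cam)
    for l,p in BL.items():
        for d in ctrl.tip_of(cam,l):
            q=np.array(d['position'])
            g=np.array([.517,.008,0])+[p[0]+.05*-p[1],p[1],p[2]]
            if np.linalg.norm(q-g)<.02: obs.append((l,cam,p,q));break
for l in BL:
  for cam in('top','side'): print(l,cam,[np.round(q*1000,1).tolist() for a,c,p,q in obs if a==l and c==cam])
f=lambda v:np.concatenate([np.array([v[0]+np.cos(v[2])*p[0]-np.sin(v[2])*p[1],v[1]+np.sin(v[2])*p[0]+np.cos(v[2])*p[1]])-q[:2] for _,_,p,q in obs])*1000
r=least_squares(f,[.517,.008,.05],loss='soft_l1',x_scale=[.01,.01,.1]);print('bank',r.x,np.std(r.fun))
# module
im=ctrl.get_image('top');hsv=cv2.cvtColor(im,cv2.COLOR_RGB2HSV)
m=((hsv[:,:,1]<70)&(hsv[:,:,2]>130)).astype(np.uint8);mm=np.zeros_like(m);mm[238:280,258:294]=m[238:280,258:294]
ys,xs=np.nonzero(mm);print(len(xs))
P=np.array([unproj('top',(x,y),.04)[:2] for x,y in zip(xs,ys)]).astype(np.float32)
c,s,a=cv2.minAreaRect(P*1000);print('rect',c,s,a)
for z,uv in ((.04,(263.6,249.6)),(.04,(275.6,243.6)),(.04,(288.2,266)),(.04,(276.6,273)),(.07,(276,258.2))):print(uv,np.round(unproj('top',uv,z)*1000,1))
for cam in('top','side'): print([(round(d['conf'],2),np.round(d['position'],4)) for d in ctrl.tip_of(cam,'module_mid')])
# reprojection of bank points into crop b
v=r.x
for n,x,y,z in [('caseBL',.086,.161,.07),('caseBR',.086,-.161,.07),('bayBL',.042,-.05,.07),('bayBR',.042,-.096,.07),('bayFR',-.042,-.096,.07),('bay1BL',.033,.008,.07),('axis',0,.088,.092),('mark',.06,.088,.07)]:
    w=[v[0]+np.cos(v[2])*x-np.sin(v[2])*y,v[1]+np.sin(v[2])*x+np.cos(v[2])*y,z];print(n,np.round((proj('top',w)-[115,190])*5,0))
o=ctrl.get_obs();print(o['time_s'])
E
```

```text
load_bank top [[519.3, 9.2, -1.0], [517.0, 11.9, 2.8]]
load_bank side [[516.0, 8.3, 2.3], [515.1, 8.7, 3.1], [516.5, 10.6, 2.0]]
bay_mid top [[517.2, -63.5, 49.8], [518.7, -62.9, 48.8], [518.3, -66.0, 49.8]]
bay_mid side [[526.3, -61.9, 47.6], [523.1, -62.8, 45.8], [524.9, -61.4, 48.5]]
module_long top [[522.8, -119.0, 47.9], [523.2, -116.3, 50.8], [519.4, -118.1, 48.8]]
module_long side [[522.6, -125.4, 48.2], [519.4, -122.3, 50.8], [520.4, -125.0, 48.2]]
dial_axis top [[508.1, 95.7, 83.1], [511.6, 96.3, 78.7], [511.8, 94.8, 81.9]]
dial_axis side [[514.0, 97.2, 77.6], [512.3, 97.3, 80.3], [513.2, 98.5, 80.2]]
two_bar_mark top [[572.3, 101.7, 70.1], [571.3, 101.7, 69.2]]
two_bar_mark side [[574.2, 95.2, 73.2], [573.8, 95.0, 73.6], [573.5, 96.4, 76.6]]
bank [0.51638375 0.00933461 0.04113874] 2.4211381756597734
281
rect (423.6568603515625, -286.9245300292969) (78.40850830078125, 42.51300048828125) 26.917234420776367
(263.6, 249.6) [ 449.6 -251.5   40. ]
(275.6, 243.6) [ 467.1 -288.6   40. ]
(288.2, 266) [ 398.3 -325.2   40. ]
(276.6, 273) [ 378.1 -289.5   40. ]
(276, 258.2) [ 420.9 -288.5   70. ]
[(0.87, array([ 0.3921, -0.7451,  0.0027])), (0.66, array([ 8.214e-01, -8.800e-03, -7.000e-04])), (0.65, array([ 0.4194, -0.2887, -0.    ])), (0.64, array([ 0.5455, -0.241 ,  0.0014]))]
[(0.96, array([ 0.4251, -0.2899, -0.0025])), (0.78, array([ 0.5488, -0.2459, -0.0008])), (0.65, array([ 0.3941, -0.7446,  0.0032])), (0.49, array([ 0.829 , -0.0099,  0.0014]))]
caseBL [40. 70.]
caseBR [567.  37.]
bayBL [388. 119.]
bayBR [464. 114.]
bayFR [469. 252.]
bay1BL [293. 140.]
axis [152. 198.]
mark [160. 105.]
3.1
```

```bash
cat >> h.py <<'E'
def st(tx=None,ty=None,tz=None,yaw=None):
    o=ctrl.get_obs();p=np.array(o['tool_pos']);R=Rotation.from_euler('xyz',o['orientation']).as_matrix()
    y=np.arctan2(R[1,0],R[0,0]);print('t',o['time_s'],'tcp',np.round(p*1000,1),'yaw',round(y,4),'open',round(o['opening'],3),'g',np.round(o['gripper_force'],1),'F',np.round(o['wrist_force'],1),'q6',round(o['qpos'][5],2))
    if tx is not None: print('tool mm',np.round(R.T@(np.array([tx,ty,tz])-p)*1000,1))
    if yaw is not None: print('turn',round((y-yaw+np.pi)%(2*np.pi)-np.pi,4))
E
python3 -m handwheel '[{"translation":[0,0,-10],"turn":0.171},{"translation":[0,0,-10],"turn":0.171},{"translation":[0,0,-10],"turn":0.171},{"translation":[0,0,-10],"turn":0.171},{"translation":[-52,-9,0],"turn":0},{"translation":[-52,-9,0],"turn":0},{"translation":[-52,-9,0],"turn":0},{"translation":[-52,-9,0],"turn":0},{"translation":[-52,-9,0],"turn":0},{"translation":[-52,-9,0],"turn":0},{"translation":[-52,-9,0],"turn":0}]' 0 20
python3 -m handwheel '[{"translation":[-52,-18,10],"turn":0},{"translation":[-52,-18,10],"turn":0},{"translation":[-52,-18,10],"turn":0},{"translation":[-52,-18,10],"turn":0},{"translation":[-52,-18,10],"turn":0},{"translation":[-52,-18,10],"turn":0},{"translation":[-52,-18,20],"turn":0},{"translation":[-52,-18,20],"turn":0},{"translation":[-50,-18,20],"turn":0},{"translation":[0,0,0],"turn":0}]'
python3 -c "
from h import *
st(.4225,-.288,.040,np.radians(117.5))"
```

```text
time_s: 4.47
tool_pos: [0.3498, 0.1975, 0.2629]
orientation: [3.141, 0.0, 2.051]
wrist_force: [0.9, 0.3, -0.2]
opening: 1.0
gripper_force: 0.0
time_s: 5.72
tool_pos: [0.4198, -0.2912, 0.1394]
orientation: [-3.139, -0.005, 2.047]
wrist_force: [-0.3, 0.6, -0.3]
opening: 1.0
gripper_force: 0.0
t 5.725 tcp [ 419.8 -291.2  139.4] yaw 2.0467 open 1.0 g 0.0 F [-0.3  0.6 -0.3] q6 -1.15
tool mm [ 1.1  4.2 99.4]
turn -0.0041
```

```bash
python3 -m handwheel '[{"translation":[1,4,25],"turn":0},{"translation":[0,0,30],"turn":0},{"translation":[0,0,25],"turn":0},{"translation":[0,0,15],"turn":0},{"translation":[0,0,0],"turn":0},{"translation":[0,0,0],"turn":0}]'
python3 -c "
from h import *
st(.4225,-.288,.044)"
python3 -m handwheel '[{"translation":[0,0,0],"turn":0},{"translation":[0,0,0],"turn":0},{"translation":[0,0,0],"turn":0},{"translation":[0,0,0],"turn":0},{"translation":[0,0,0],"turn":0},{"translation":[0,0,0],"turn":0}]' 255 30
```

```text
time_s: 6.48
tool_pos: [0.4249, -0.2866, 0.0491]
orientation: [3.141, 0.002, 2.051]
wrist_force: [0.2, -0.1, -0.6]
opening: 1.0
gripper_force: 0.0
t 6.475 tcp [ 424.9 -286.6   49.1] yaw 2.051 open 1.0 g 0.0 F [ 0.2 -0.1 -0.6] q6 -1.14
tool mm [-0.2 -2.7  5.1]
time_s: 7.22
tool_pos: [0.4242, -0.2863, 0.0476]
orientation: [-3.142, -0.0, 2.051]
wrist_force: [-0.1, -0.4, 0.8]
opening: 0.354
gripper_force: 0.0
```

```bash
python3 -m handwheel '[{"translation":[0,0,0],"turn":0},{"translation":[0,0,0],"turn":0},{"translation":[0,0,0],"turn":0},{"translation":[0,0,0],"turn":0}]'
python3 -m handwheel '[{"translation":[0,0,-20],"turn":0},{"translation":[0,0,-30],"turn":0},{"translation":[0,0,-30],"turn":0},{"translation":[0,0,-30],"turn":0},{"translation":[0,0,0],"turn":0},{"translation":[0,0,0],"turn":0}]'
python3 - <<'E'
from h import *
im=ctrl.get_image('side')[:,:,::-1]
cv2.imwrite('pics/s1.png',cv2.resize(im[110:290,170:330],None,fx=3.3,fy=3.3,interpolation=cv2.INTER_CUBIC))
c,s=np.cos(.0411),np.sin(.0411);x,y=0,-.073
X,Y=.5164+c*x-s*y,.0093+s*x+c*y;print(X,Y)
st(X,Y,.145,np.pi/2+.0411)
for d in ctrl.tip_of('side','module_mid'):print(round(d['conf'],2),np.round(d['position'],4))
E
```

```text
time_s: 7.72
tool_pos: [0.4241, -0.2864, 0.0476]
orientation: [-3.141, -0.0, 2.051]
wrist_force: [-1.1, -0.3, -1.0]
opening: 0.131
gripper_force: 30.0
time_s: 8.48
tool_pos: [0.4239, -0.2861, 0.1567]
orientation: [-3.141, -0.001, 2.051]
wrist_force: [1.3, 0.9, -2.8]
opening: 0.127
gripper_force: 30.0
0.5193994553818795 -0.06363835251369551
t 8.525 tcp [ 423.7 -285.9  156. ] yaw 2.0508 open 0.135 g 30.0 F [ 0.1 -0.3 -3.1] q6 -1.14
tool mm [152.9 187.6  11.2]
turn 0.4389
0.8 [ 0.3917 -0.7448  0.0025]
0.65 [ 0.5491 -0.2426  0.0022]
0.63 [ 0.427  -0.2868  0.1054]
```

View pics/s1.png

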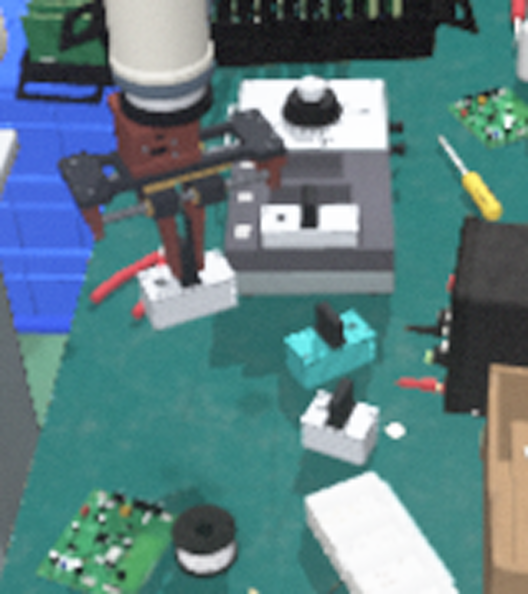

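The side view shows the two-bar module hanging level in the fingers at crop (190,285); the bay is clear.

```bash
python3 -m handwheel '[{"translation":[0,0,-15],"turn":0.146},{"translation":[0,0,-15],"turn":0.146},{"translation":[0,0,0],"turn":0.147},{"translation":[36,17,0],"turn":0},{"translation":[36,17,0],"turn":0},{"translation":[36,17,0],"turn":0},{"translation":[36,17,0],"turn":0},{"translation":[36,17,0],"turn":0},{"translation":[36,17,0],"turn":0},{"translation":[0,0,0],"turn":0},{"translation":[0,0,0],"turn":0}]'
python3 - <<'E'
from h import *
a=ctrl.get_image('top')[:,:,::-1];b=ctrl.get_image('side')[:,:,::-1]
a=cv2.resize(a[190:280,115:245],None,fx=5,fy=5,interpolation=cv2.INTER_CUBIC)[:300]
b=cv2.resize(b[115:210,210:320],None,fx=3.2,fy=3.2,interpolation=cv2.INTER_CUBIC)
A=np.zeros((600,650,3),np.uint8);A[:300,:650]=a[:,:650];A[300:600,:b.shape[1]]=b[:300];cv2.imwrite('pics/c1.png',A)
st(.5194,-.0636,.145,np.pi/2+.0411)
for cam in('top','side'):
  for l in('module_mid','bay_mid'):
    for d in ctrl.tip_of(cam,l):print(cam,l,round(d['conf'],2),np.round(d['position'],4))
E
```

```text
time_s: 9.95
tool_pos: [0.5168, -0.0665, 0.1865]
orientation: [-3.139, 0.0, 1.612]
wrist_force: [0.5, 0.4, -3.2]
opening: 0.133
gripper_force: 30.0
t 10.05 tcp [516.8 -67.2 187.1] yaw 1.6106 open 0.136 g 30.0 F [ 0.1 -0.  -2.7] q6 -0.23
tool mm [ 3.5  2.8 42.1]
turn -0.0013
top module_mid 0.74 [ 0.5488 -0.2429  0.003 ]
top module_mid 0.66 [ 0.824  -0.0066 -0.0018]
top module_mid 0.65 [ 0.5157 -0.0645  0.135 ]
top module_mid 0.34 [ 4.535e-01 -4.757e-01 -1.000e-04]
top bay_mid 0.92 [ 0.5193 -0.0635  0.0474]
side module_mid 0.89 [ 0.3931 -0.7419  0.0019]
side module_mid 0.77 [ 0.5193 -0.0672  0.1325]
side module_mid 0.68 [ 5.483e-01 -2.445e-01  2.000e-04]
side module_mid 0.57 [ 8.269e-01 -1.170e-02 -3.000e-04]
side bay_mid 0.96 [ 0.5233 -0.0597  0.0493]
side bay_mid 0.68 [0.5147 0.0069 0.0024]
side bay_mid 0.63 [ 0.5634 -0.3471  0.0025]
```

View pics/c1.png

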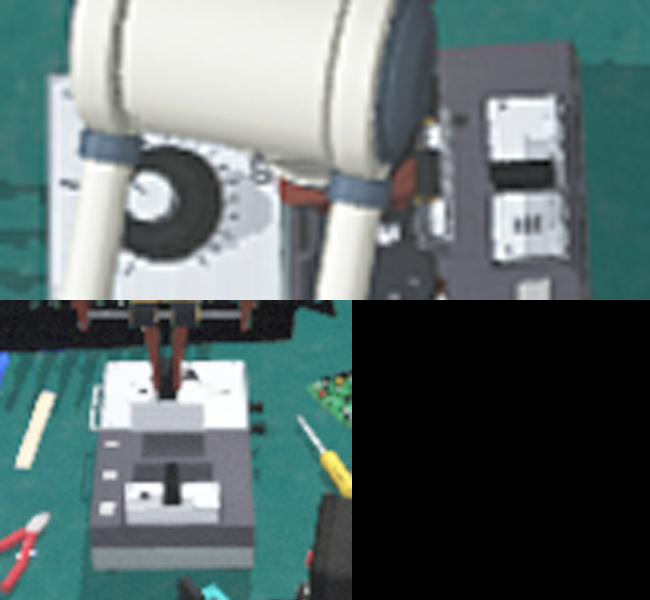

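```bash
python3 -m handwheel '[{"translation":[3.5,2.8,20],"turn":0},{"translation":[0,0,25],"turn":0},{"translation":[0,0,15],"turn":0},{"translation":[0,0,0],"turn":0},{"translation":[0,0,0],"turn":0},{"translation":[0,0,0],"turn":0}]'
python3 - <<'E'
from h import *
st(.5194,-.0636,.122,np.pi/2+.0411)
E
python3 -m handwheel '[{"translation":[0,0,3],"turn":0},{"translation":[0,0,3],"turn":0},{"translation":[0,0,3],"turn":0},{"translation":[0,0,0],"turn":0}]'
python3 -c "
from h import *
st(.5194,-.0636,.122)"
```

```text
time_s: 11.0
tool_pos: [0.5205, -0.0628, 0.1289]
orientation: [3.14, 0.0, 1.612]
wrist_force: [0.3, -0.2, -2.9]
opening: 0.135
gripper_force: 30.0
t 11.0 tcp [520.5 -62.8 128.9] yaw 1.6118 open 0.135 g 30.0 F [ 0.3 -0.2 -2.9] q6 -0.23
tool mm [-0.7 -1.2  6.8]
turn -0.0001
time_s: 11.5
tool_pos: [0.5197, -0.0627, 0.1181]
orientation: [-3.141, -0.0, 1.612]
wrist_force: [0.7, 0.3, -3.6]
opening: 0.137
gripper_force: 30.0
t 11.5 tcp [519.7 -62.7 118.1] yaw 1.6117 open 0.137 g 30.0 F [ 0.7  0.3 -3.6] q6 -0.23
tool mm [-0.9 -0.3 -3.9]
```

```bash
python3 -m handwheel '[{"translation":[0,0,2],"turn":0},{"translation":[0,0,2],"turn":0},{"translation":[0,0,0],"turn":0}]'
python3 -m handwheel '[{"translation":[0,0,2],"turn":0},{"translation":[0,0,0],"turn":0}]'
```

```text
time_s: 11.88
tool_pos: [0.5198, -0.0627, 0.1144]
orientation: [-3.141, -0.0, 1.612]
wrist_force: [-0.8, 0.2, -2.7]
opening: 0.133
gripper_force: 30.0
time_s: 12.12
tool_pos: [0.5198, -0.0627, 0.1124]
orientation: [-3.141, -0.0, 1.612]
wrist_force: [0.3, -0.8, -3.4]
opening: 0.134
gripper_force: 30.0
```

Already 5 mm below the rim with no contact, so it is in the well. I'll continue down to the floor, which should come at TCP z ≈ 0.0956.

```bash
python3 -m handwheel '[{"translation":[0,0,4],"turn":0},{"translation":[0,0,4],"turn":0},{"translation":[0,0,3],"turn":0},{"translation":[0,0,0],"turn":0}]'
python3 -m handwheel '[{"translation":[0,0,3],"turn":0},{"translation":[0,0,2],"turn":0},{"translation":[0,0,1],"turn":0},{"translation":[0,0,0],"turn":0}]'
```

```text
time_s: 12.62
tool_pos: [0.5197, -0.0627, 0.1012]
orientation: [-3.141, -0.0, 1.612]
wrist_force: [0.2, 0.8, -2.9]
opening: 0.132
gripper_force: 30.0
time_s: 13.12
tool_pos: [0.52, -0.0627, 0.0957]
orientation: [3.141, 0.0, 1.612]
wrist_force: [-0.0, 0.5, -2.9]
opening: 0.137
gripper_force: 30.0
```

```bash
python3 -m handwheel '[{"translation":[0,0,1],"turn":0},{"translation":[0,0,1],"turn":0},{"translation":[0,0,1],"turn":0},{"translation":[0,0,0],"turn":0}]'
python3 -c "
from h import *
ctrl.get_image('side')
for d in ctrl.tip_of('side','module_mid'):print(round(d['conf'],2),np.round(d['position'],4))"
```

```text
time_s: 13.62
tool_pos: [0.5201, -0.0628, 0.0956]
orientation: [3.14, 0.001, 1.612]
wrist_force: [-7.4, 1.1, 10.7]
opening: 0.134
gripper_force: 30.0
0.87 [ 0.3923 -0.7474  0.0027]
0.7 [ 0.547  -0.245   0.0034]
0.69 [ 0.5241 -0.0644  0.0454]
0.51 [ 8.276e-01 -1.120e-02  3.000e-04]
```

```bash
python3 -m handwheel '[{"translation":[0,0,-2],"turn":0},{"translation":[0,0,0],"turn":0},{"translation":[0,0,0],"turn":0},{"translation":[0,0,0],"turn":0},{"translation":[0,0,0],"turn":0},{"translation":[0,0,0],"turn":0},{"translation":[0,0,-20],"turn":0},{"translation":[0,0,-30],"turn":0},{"translation":[0,0,-30],"turn":0}]' 0 20
python3 -m handwheel '[{"translation":[32,0,0],"turn":0},{"translation":[32,0,0],"turn":0},{"translation":[32,0,0],"turn":0},{"translation":[32,0,0],"turn":0},{"translation":[32,0,0],"turn":0},{"translation":[0,0,0],"turn":0},{"translation":[0,0,0],"turn":0}]'
python3 - <<'E'
from h import *
a=ctrl.get_image('top')[:,:,::-1];b=ctrl.get_image('side')[:,:,::-1]
a=cv2.resize(a[190:280,115:245],None,fx=5,fy=5,interpolation=cv2.INTER_CUBIC)[:300]
b=cv2.resize(b[115:210,210:320],None,fx=3.2,fy=3.2,interpolation=cv2.INTER_CUBIC)
A=np.zeros((600,650,3),np.uint8);A[:300,:650]=a[:,:650];A[300:600,:b.shape[1]]=b[:300];cv2.imwrite('pics/c2.png',A)
st(.5128,.0970,.079)
for cam in('top','side'):
  for l in('module_mid','dial_axis'):
    for d in ctrl.tip_of(cam,l)[:4]:print(cam,l,round(d['conf'],2),np.round(d['position'],4))
E
```

```text
time_s: 14.85
tool_pos: [0.52, -0.0627, 0.1771]
orientation: [3.14, 0.0, 1.612]
wrist_force: [-0.2, 0.7, 0.6]
opening: 1.002
gripper_force: 0.0
time_s: 15.72
tool_pos: [0.5136, 0.0966, 0.1756]
orientation: [3.14, 0.0, 1.612]
wrist_force: [-0.5, 0.3, -0.2]
opening: 1.005
gripper_force: 0.0
t 15.825 tcp [513.6  96.2 175.1] yaw 1.6107 open 0.994 g 0.0 F [ 0.2 -0.3 -0.3] q6 0.08
tool mm [ 0.8 -0.8 96.1]
top module_mid 0.95 [ 0.3947 -0.7472  0.0027]
top module_mid 0.76 [ 0.5153 -0.0648  0.0485]
top module_mid 0.7 [ 0.5476 -0.2444  0.0037]
top module_mid 0.54 [0.5745 0.101  0.069 ]
top dial_axis 0.74 [0.5092 0.0972 0.0833]
side module_mid 0.79 [ 0.5493 -0.2422  0.0021]
side module_mid 0.77 [ 0.5241 -0.0647  0.0455]
side module_mid 0.68 [ 0.8291 -0.0123  0.0032]
side module_mid 0.67 [ 0.3942 -0.7468  0.0027]
side dial_axis 0.84 [0.5097 0.0979 0.0788]
side dial_axis 0.6 [ 0.5237 -0.0644  0.0495]
```

View pics/c2.png

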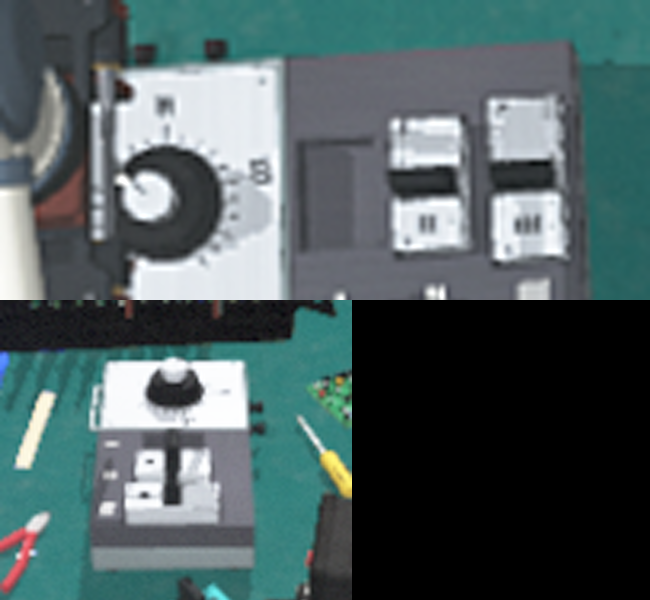

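Both views show the module seated level with the long one (crop ~(428,185)), the fine knob unchanged, and the coarse pointer at crop (122,183). Now the dial: descend with the fingers straddling the barrel.

```bash
python3 -m handwheel '[{"translation":[0.9,-1.6,20],"turn":0},{"translation":[0,0,25],"turn":0},{"translation":[0,0,25],"turn":0},{"translation":[0,0,17],"turn":0},{"translation":[0,0,3],"turn":0},{"translation":[0,0,0],"turn":0},{"translation":[0,0,0],"turn":0}]'
python3 -c "
from h import *
st(.512,.0970,.079)"
```

```text
time_s: 16.9
tool_pos: [0.5124, 0.098, 0.0859]
orientation: [3.14, -0.0, 1.612]
wrist_force: [-0.6, 0.1, -0.4]
opening: 1.001
gripper_force: 0.0
t 16.9 tcp [512.4  98.   85.9] yaw 1.6117 open 1.001 g 0.0 F [-0.6  0.1 -0.4] q6 0.08
tool mm [-1.  -0.4  6.9]
```

```bash
python3 -m handwheel '[{"translation":[-1,0,3],"turn":0},{"translation":[0,0,3],"turn":0},{"translation":[0,0,0],"turn":0}]'
python3 -m handwheel '[{"translation":[0,0,0],"turn":0},{"translation":[0,0,0],"turn":0},{"translation":[0,0,0],"turn":0},{"translation":[0,0,0],"turn":0},{"translation":[0,0,0],"turn":0},{"translation":[0,0,0],"turn":0}]' 255 15
python3 -c "
from h import *
st(.512,.0970,.079)"
```

```text
time_s: 17.27
tool_pos: [0.5115, 0.097, 0.0782]
orientation: [-3.141, 0.0, 1.612]
wrist_force: [-0.3, 0.2, 0.2]
opening: 0.999
gripper_force: 0.0
time_s: 18.02
tool_pos: [0.513, 0.097, 0.0789]
orientation: [3.138, -0.0, 1.612]
wrist_force: [5.1, 0.4, -2.6]
opening: 0.632
gripper_force: 15.0
t 18.025 tcp [513.   97.   78.9] yaw 1.6117 open 0.632 g 15.0 F [ 5.1  0.4 -2.6] q6 0.08
tool mm [-0.  -1.  -0.1]
```

```bash
python3 -m handwheel '[{"translation":[0,1.5,0],"turn":0},{"translation":[0,0,0],"turn":0.1},{"translation":[0,0,0],"turn":0.15},{"translation":[0,0,0],"turn":0.15},{"translation":[0,0,0],"turn":0.15},{"translation":[0,0,0],"turn":0.15},{"translation":[0,0,0],"turn":0.15},{"translation":[0,0,0],"turn":0.15},{"translation":[0,0,0],"turn":0.1},{"translation":[0,0,0],"turn":0},{"translation":[0,0,0],"turn":0}]'
python3 - <<'E'
from h import *
st()
print(ctrl.get_obs()['moment'])
im=ctrl.get_image('top')[:,:,::-1]; b=ctrl.get_image('side')[:,:,::-1]
a=cv2.resize(im[195:255,115:185],None,fx=8,fy=8,interpolation=cv2.INTER_CUBIC)
b=cv2.resize(b[120:170,220:310],None,fx=2.2,fy=2.2,interpolation=cv2.INTER_CUBIC)
A=np.zeros((480+0,560+200,3),np.uint8);A[:,:560]=a;A[:110,560:758]=b[:110,:198];cv2.imwrite('pics/d1.png',A)
E
```

```text
time_s: 19.4
tool_pos: [0.5131, 0.0972, 0.0789]
orientation: [-3.141, 0.0, 0.514]
wrist_force: [-1.4, 0.0, 2.2]
opening: 0.635
gripper_force: 15.0
t 19.4 tcp [513.1  97.2  78.9] yaw 0.5138 open 0.635 g 15.0 F [-1.4  0.   2.2] q6 1.18
[ 0.21387476  0.52633743 -0.0341223 ]
```

View pics/d1.png

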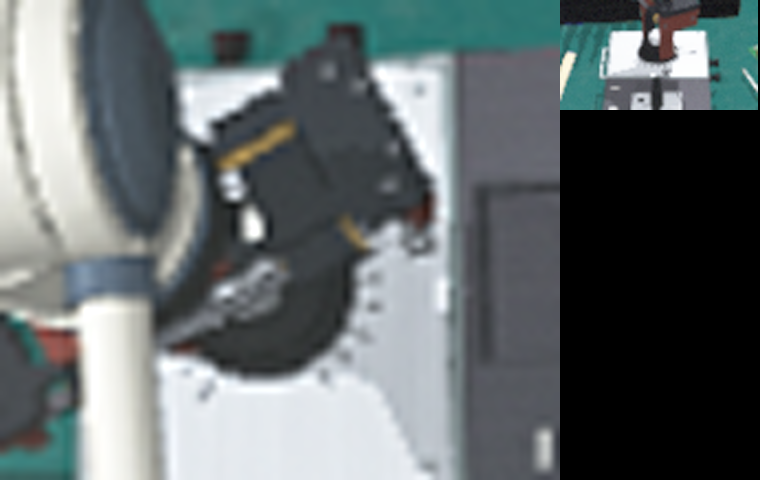

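The gripper hides the pointer. I'll release, lift and move aside to look.

```bash
python3 -m handwheel '[{"translation":[0,0,0],"turn":0},{"translation":[0,0,0],"turn":0},{"translation":[0,0,0],"turn":0},{"translation":[0,0,0],"turn":0},{"translation":[0,0,-30],"turn":0},{"translation":[0,0,-30],"turn":0},{"translation":[0,0,-35],"turn":0},{"translation":[20,-35,0],"turn":0},{"translation":[20,-35,0],"turn":0},{"translation":[20,-35,0],"turn":0},{"translation":[0,0,0],"turn":0}]' 0
python3 - <<'E'
from h import *
st()
ims=[ctrl.get_image('top').astype(float) for _ in range(6)]
im=np.mean(ims,0).astype(np.uint8)[:,:,::-1]; np.save('im.npy',im)
cv2.imwrite('pics/d2.png',cv2.resize(im[195:255,115:185],None,fx=10,fy=10,interpolation=cv2.INTER_CUBIC))
for z,x,y in((.092,0,.088),(.092,.028,.088),(.109,0,.088),(.07,.06,.088),(.07,0,.148)):
    c,s=np.cos(.0411),np.sin(.0411);w=[.5164+c*x-s*y,.0093+s*x+c*y,z];print(np.round((proj('top',w)-[115,195])*10+4.5,0))
for l in('two_bar_mark','fine_pointer','dial_axis'):
    for d in ctrl.tip_of('top',l)[:2]:print(l,round(d['conf'],2),np.round(d['position'],4))
E
```

```text
time_s: 20.88
tool_pos: [0.5137, 0.2201, 0.1732]
orientation: [-3.141, 0.0, 0.515]
wrist_force: [-0.3, -0.6, -0.2]
opening: 1.0
gripper_force: 0.0
t 20.875 tcp [513.7 220.1 173.2] yaw 0.5153 open 1.0 g 0.0 F [-0.3 -0.6 -0.2] q6 1.4
[308. 351.]
[306. 257.]
[292. 344.]
[325. 164.]
[129. 372.]
two_bar_mark 0.71 [0.5732 0.1026 0.0699]
dial_axis 0.86 [0.5087 0.0939 0.0803]
```

View pics/d2.png

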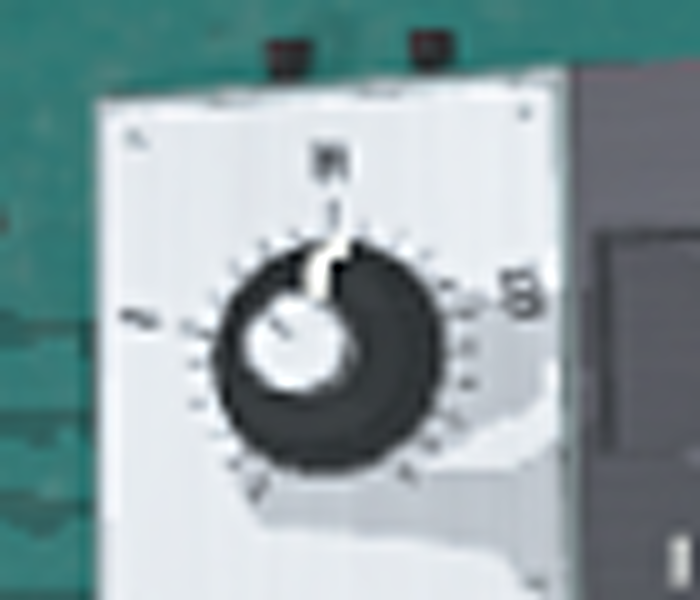

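```bash
cat > fit.py <<'E'
from h import *
def W(x,y,th,r,a,z): # a: clockwise from bank +x
    return [x+r*np.cos(th-a),y+r*np.sin(th-a),z]
P=lambda w:(proj('top',w)-[115,195])*10+4.5
T=[((195,330),-1.3),((334,212),0),((470,303),1.3)]
f=lambda v:np.concatenate([P(W(v[0],v[1],v[2],v[3],a,.07))-t for t,a in T]+[[(v[2]-.0411)/.015*6]])
r=least_squares(f,[.513,.097,.041,.043],x_scale=[.01,.01,.1,.01]);v=r.x;print(np.round(v,4),np.round(r.fun,1))
im=np.load('im.npy');g=cv2.resize(im[195:255,115:185],None,fx=10,fy=10,interpolation=cv2.INTER_CUBIC).astype(float).mean(2)
for z,rr in((.092,.018),(.092,.021),(.092,.024),(.092,.027),(.074,.031),(.074,.034)):
    A=np.linspace(-.8,.8,161);p=np.array([P(W(v[0],v[1],v[2],rr,a,z)) for a in A])
    s=cv2.remap(g.astype(np.float32),p[:,0].astype(np.float32)[None],p[:,1].astype(np.float32)[None],1)[0]
    w=np.clip(s-np.median(s)-20,0,None);k=np.argmax(w*(abs(A)<.5));m=abs(A-A[k])<.25;print(z,rr,'peak',round(A[k],2),'cent',round((A*w*m).sum()/(w*m).sum(),3),int(w.max()),np.round(p[80]))
E
python3 fit.py
```

```text
[0.5144 0.0953 0.0463 0.0433] [ 0.7 -4.3 -2.4  0.6  1.7  3.6  2.1]
0.092 0.018 peak 0.07 cent 0.063 103 [313. 285.]
0.092 0.021 peak 0.03 cent 0.051 171 [313. 275.]
0.092 0.024 peak 0.05 cent 0.059 179 [313. 265.]
0.092 0.027 peak 0.13 cent 0.149 179 [313. 255.]
0.074 0.031 peak 0.03 cent 0.017 193 [329. 251.]
0.074 0.034 peak 0.1 cent 0.073 109 [329. 241.]
```

The pointer now sits about 0.055 rad past the two-bar mark (pointer at crop (322,262), tick at (334,212)). I'll regrip and back it off slightly.

```bash
python3 -m handwheel '[{"translation":[-20,35,0],"turn":0},{"translation":[-20,35,0],"turn":0},{"translation":[-20,35,0],"turn":0},{"translation":[0,0,0],"turn":0},{"translation":[0,0,30],"turn":0},{"translation":[0,0,30],"turn":0},{"translation":[0,0,27],"turn":0},{"translation":[0,0,4],"turn":0},{"translation":[0,0,0],"turn":0},{"translation":[0,0,0],"turn":0}]' 0
python3 -c "
from h import *
st(.5131,.0972,.079,.5138)"
```

```text
time_s: 22.58
tool_pos: [0.5141, 0.0974, 0.0843]
orientation: [3.141, -0.002, 0.512]
wrist_force: [-0.3, -0.4, -0.5]
opening: 1.002
gripper_force: 0.0
t 22.575 tcp [514.1  97.4  84.3] yaw 0.5121 open 1.002 g 0.0 F [-0.3 -0.4 -0.5] q6 1.18
tool mm [-1.  -0.3  5.3]
turn -0.0017
```

```bash
python3 -m handwheel '[{"translation":[-0.7,0,4],"turn":0},{"translation":[0,0,0],"turn":0},{"translation":[0,0,0],"turn":0},{"translation":[0,0,0],"turn":0},{"translation":[0,0,0],"turn":0},{"translation":[0,0,0],"turn":0},{"translation":[0,0,0],"turn":0},{"translation":[0,0,0],"turn":-0.03},{"translation":[0,0,0],"turn":-0.025},{"translation":[0,0,0],"turn":0},{"translation":[0,0,0],"turn":0}]' 255 15
python3 -c "
from h import *
st()"
python3 -m handwheel '[{"translation":[0,0,0],"turn":0},{"translation":[0,0,0],"turn":0},{"translation":[0,0,0],"turn":0},{"translation":[0,0,0],"turn":0},{"translation":[0,0,-30],"turn":0},{"translation":[0,0,-30],"turn":0},{"translation":[0,0,-35],"turn":0},{"translation":[20,-35,0],"turn":0},{"translation":[20,-35,0],"turn":0},{"translation":[20,-35,0],"turn":0},{"translation":[0,0,0],"turn":0}]' 0
python3 - <<'E'
from h import *
st()
im=np.mean([ctrl.get_image('top').astype(float) for _ in range(6)],0).astype(np.uint8)[:,:,::-1]; np.save('im.npy',im)
cv2.imwrite('pics/d3.png',cv2.resize(im[190:275,115:245],None,fx=6,fy=6,interpolation=cv2.INTER_CUBIC))
E
python3 fit.py
```

```text
time_s: 23.95
tool_pos: [0.5127, 0.0968, 0.0788]
orientation: [-3.142, -0.0, 0.567]
wrist_force: [-2.8, 1.1, 1.4]
opening: 0.634
gripper_force: 15.0
t 23.95 tcp [512.7  96.8  78.8] yaw 0.5668 open 0.634 g 15.0 F [-2.8  1.1  1.4] q6 1.13
time_s: 25.32
tool_pos: [0.5064, 0.2196, 0.1733]
orientation: [-3.141, 0.0, 0.57]
wrist_force: [-0.6, 0.7, -0.8]
opening: 0.998
gripper_force: 0.0
t 25.325 tcp [506.4 219.6 173.3] yaw 0.5703 open 0.998 g 0.0 F [-0.6  0.7 -0.8] q6 1.35
[0.5144 0.0953 0.0463 0.0433] [ 0.7 -4.3 -2.4  0.6  1.7  3.6  2.1]
0.092 0.018 peak -0.03 cent -0.016 111 [313. 285.]
0.092 0.021 peak -0.02 cent -0.001 173 [313. 275.]
0.092 0.024 peak -0.03 cent 0.002 179 [313. 265.]
0.092 0.027 peak 0.05 cent 0.09 155 [313. 255.]
0.074 0.031 peak 0.03 cent -0.033 192 [329. 251.]
0.074 0.034 peak 0.02 cent 0.02 109 [329. 241.]
```

View pics/d3.png

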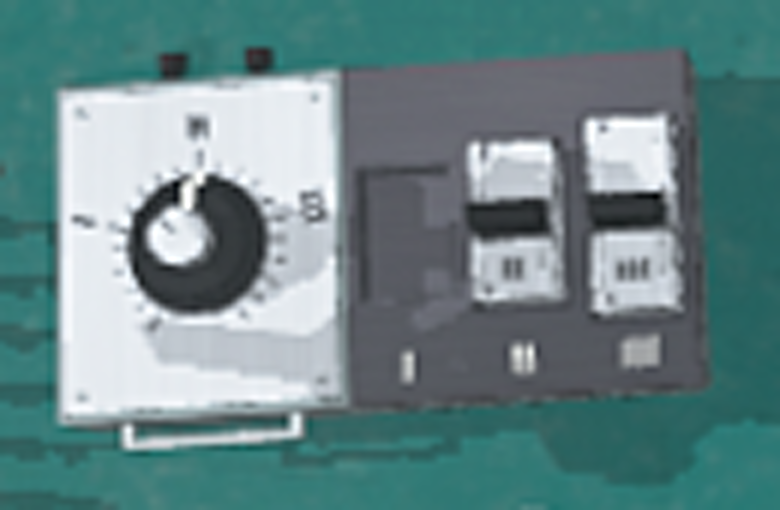

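The coarse pointer (190,190) lines up with the two-bar tick (200,157). The fine line is unchanged, and both modules sit home at (513,220) and (633,215). The gripper is clear, so I'm handing in.

```bash
python3 -c "
from cell import ctrl
print(ctrl.job_done())"
```

```text
the job is handed in; nothing more can be done
None
```

The two-bar module is fully home in its bay, and after that I turned the coarse dial clockwise to the two-bar mark: it first went about 0.055 rad past, so I backed it off, and the camera now puts it within about 0.03 rad. The fine knob looks unchanged in the pictures, nothing else was handled, and the job was handed in at about 26 s.

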